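# Fire the bench curing lamp with the recessed button

### The arm

A 6-joint arm with a two-finger parallel gripper is mounted at the origin on the work surface; the furniture and walls round the work are solid. World frame = base frame: x ahead of the robot, y to its left, z up, the work surface at z = 0. Lengths are in m, angles in rad, forces in N, time in s.
With the tool pointing down it reaches from about 0.425 to 0.95 m from the base axis. Payload 3.5 kg.
Tool frame: the origin (TCP) lies midway between the tips of the shut fingers; the grasp point (between the pads) lies 19 mm behind it; z points along the fingers, y is the line along which they close (so a half turn about z gives the same grasp; the last joint's range is limited). The gripper opens to 85 mm and grips with 20 to 120 N. Pads are 22 mm wide; open, the fingers measure 114 mm over their backs; the gripper's body (76 mm by 85 mm) begins 54 mm behind the grasp point. The pads swing forward as they close: fully open they stand 13 mm farther back than shut.
Start: joints at [1.192, 0.286, 1.577, -0, 1.279, -0.15], TCP at [0.153, 0.657, 0.231] pointing down, gripper open.
Joint ranges: [-2.77, 2.77], [-0.9, 2.22], [0.21, 2.48], [-1.53, 4.67], [0.24, 2.81], [-2.84, 2.84]. Speed limits (rad/s): [2.79, 2.79, 3.14, 3.14, 3.14, 3.14].

### API

Orientations are given as a unit quaternion [x, y, z, w].
In Python, from plant import get_state, read_camera, ctrl gives the robot as it stands.
- The arm moves only by the shell command python3 -m crank 'ROWS' [FORCE]. ROWS is JSON, a list of rows, each a list of 3 entries, a list of its own where there are three numbers: the shift along the tool's x, y, z in mm, then the turn about the tool's z in degrees, then the closure in counts, from 0 (fully open) to 255 (shut). In form: [[[tx, ty, tz], yaw, claw], ...]. A call has 1 to 10 rows; each row is the pose to reach, as a shift and turn from the pose commanded when the call began, along the tool's axes at that moment; what a row does not reach only later rows make up. A row lasts 1/10 s, in which the tool goes at most 50 mm and 8.59 degrees, less where a joint would pass 70% of its speed; a pose out of reach is approached as far as the arm can. A call with a gripper value outside its range is refused whole. The fingers move at their own pace and stop on an object; FORCE is the grip in N (left out, the last holds). Time passes only in rows, so rows that repeat a pose let the fingers close. It gives the time, the measured TCP pose, the force, the opening and the grip force at its end, in the units of the state.
- get_state(): the state, without advancing time (a new reading comes with each control period).
- read_camera(name): name is "side" or "top"; returns a dict with "frame" (384x512x3 uint8, blue, green, red), "range_z" (384x512 float32, m along the optical axis (not along the pixel's ray), 0 where there is no reading), "vfov" (degrees; the focal length in pixels is half the picture's height over the tangent of half this angle, whatever the lens; pixels are square), "cx", "cy" (the principal point, pixels), "origin" and "orientation" of the camera in the world. Camera axes: x right, y down, z forward; pixel columns grow to the right and rows downward; lengths in m; the calibration is good to about 2 mm. A picture is of the moment at which its call begins.
- ctrl.sign_off(): hands the job in; it is judged then, once.
The state is a dict: "time": time; "qpos": joint angles; "dq": joint speeds; "joint_efforts": joint torques, N m; "eef_pos": TCP position; "tcp_rot": TCP orientation; "contact_force": force on the tool from outside, world axes, zero at the start; "wrist_torque": the same for the moment, N m; "opening": opening from 0.0 (shut) to 1.0 (fully open); "finger_force": force on a finger pad.
Only numpy, scipy, OpenCV 4.12 (cv2) and the standard library are available. Lean on these libraries where they do the work, as an engineer would, in place of code of your own. Each camera call takes 0.05 s, during which the arm holds its last target. There are 200 camera calls.

### The job

First take the curing lamp by its upright grip and swing its stiff arm until the lamp head is centred over the tray of crowns, and leave it there. Then draw the pen out of its stand, put it down through the opening in the top of the control unit and gently press the recessed button with it, never with the fingers. Finish while still holding the upright pen in the gripper and keeping the button well down; do not shift the tray or the other things on the bench.

Things in the scene. Friction and masses are not known exactly. Their poses are not given: they have to be found in the camera images.
- lamp_arm (a joint): angle (rad) of the curing lamp's arm about its column: a level bar 220 mm above the bench that carries the head 160 mm from the axis. Growing values swing the head counterclockwise seen from above, to the robot's right. Range -1.9 to 0.8. Stiff (about 2 N at the head); stays where it is left
- lamp_pivot (a point): point on the lamp's column axis, at the height of the arm (220 mm above the bench). The lamp's round grey foot, 93 mm across, is fixed to the bench
- lamp_lens (a point): centre of the flat glass under the lamp head, 168 mm above the bench; the white head is a round shade 60 mm across and 62 mm high, its top 232 mm above the bench
- lamp_grip (a point): middle of the upright black grip on top of the lamp head, straight above the lens: a round post 16 mm in diameter; this point is 262 mm above the bench, the post's top 285 mm, its foot (top of the head) 232 mm
- tray_center (a point): centre of the loose pink tray of crowns, 73 x 98 mm, 28 mm high over the crowns (long side along its y axis); this point is 14 mm above the bench. It lies within 10 mm of the circle on which the lamp head swings
- control_unit: grey control unit fixed to the bench, 80 x 120 mm and 60 mm high, the long side along its y axis, row of small keys on its -x side; origin under its centre. Its top has a round opening (at y = +28 mm) and a black rotary knob, 32 mm across and 18 mm high (at y = -30 mm)
- opening (a point): centre of the opening in the control unit's top face, 60 mm above the bench: a straight round hole 20 mm in diameter, going straight down to the button
- button_top (a point): centre of the button's top face, at rest 28 mm below the opening (32 mm above the bench); the button is a disc 17 mm in diameter which fills the hole
- cure_button (a joint): how far the recessed button is pushed down, m: 0 at rest, 0.008 at its stop; it starts to give at 1.5 N and reaches its stop at 6.5 N, and springs back. It counts as down from 0.005 (about 4.6 N)
- pen_stand: grey pen stand fixed to the bench: block 46 x 46 mm on a 64 x 64 mm foot, 58 mm high; origin under its centre. A square pocket 11 mm wide, 44 mm deep (floor 14 mm above the bench), sides along the stand's x and y, holds the pen upright in its centre
- pen_center (a point): middle of the loose plain ball pen, half-way up: a straight stick 135 mm long that stands upright in the stand, from 14 to 149 mm above the bench. Its y axis runs along the pen and points up. It is 8 to 9 mm thick, its flat sides follow the stand's x and y. Grasp it by its upper half, some 95 to 105 mm above its lower end, clear of the stand
- pen: the same pen (20 g); origin on its skin at half length
- parts_drawers: fixed grey parts cabinet behind the control unit, 161 x 240 mm, 150 mm high; origin under its centre. The middle upper drawer stands open, 30 mm out of the front, from 77 to 144 mm above the bench: carry the pen across with its lower end above 160 mm
- wax_block: bystander: block of pink wax 32 x 55 x 14 mm; origin under its centre
- bottle_short: bystander: small white-capped bottle, 30 mm across, 50 mm high; origin under its centre
- dappen: bystander: small glass dish 34 mm across, 22 mm high; origin under its centre
- pot_grey: bystander: open round pot 90 mm across, 34 mm high; origin under its centre
There are look-alikes about, which are no part of the job. Leave any red look-alike of the pen_stand alone.

How it is judged:
On the way, in this order (a step that is already met when the one before it is completed fails the run):
1. the lamp head is centred over the tray, the pen still in its stand (horizontal distance between lamp_lens and tray_center below 0.02 m and velocity of joint lamp_arm between -0.05 and 0.05 rad/s and distance of pen_center from where it was at the start of the episode below 0.02 m), for 0.2 s.
2. the pen is out of the stand, held by the fingers (z of pen_center in the frame of pen_stand above 0.128 m and contact force between the fingers and pen above 1 N), for 0.2 s.
At the end, for the whole second after the job is handed in: Through the last second the lamp lens is within 20 mm (seen from above) of the tray's centre and still; the gripper still holds the pen, upright within 0.25 rad and standing in the opening, and its lower end keeps the button at least 5 mm down with more than 2 N (horizontal distance between lamp_lens and tray_center below 0.02 m and velocity of joint lamp_arm between -0.05 and 0.05 rad/s and value of joint cure_button above 0.005 m and contact force between pen and cure_button above 2 N and contact force between the fingers and pen above 1 N and horizontal distance between pen_center and opening below 0.02 m and z of pen_center in the frame of button_top above 0.055 m and angle between pen_center's own y axis and vertical below 0.25 rad); the arm keeps its last pose, push and grip.
It fails at once if the fingers or arm touch the button (contact force between any of the fingers, the arm and cure_button above 0.3 N).
It fails at once if the button is pressed harder than 30 N (contact force between pen and cure_button above 30 N).
It fails at once if the tray of crowns is shifted by more than 15 mm (distance of tray_center from where it was at the start of the episode above 0.015 m).
It fails at once if a bystander is shifted by more than 30 mm (distance of any of wax_block, bottle_short, dappen, pot_grey from where it was at the start of the episode above 0.03 m).
It also fails if it takes over 61 s, if anything falls off the work surface, if the arm or the gripper's body presses on something with over 40 N, if the wrist force passes 120 N, or if a joint passes its speed limit or range.

## Working session

There is one attempt and no reset: what is moved stays moved. The work goes in short steps, Python scripts to look and compute and a shell command to move; the robot and the scene stay as the last step left them, time stands still between calls to the robot, and variables do not carry over. Pictures are saved under pics/ and viewed, at most 12 in all, crops included, and the job is handed in when it is done.

```bash
ls; mkdir -p pics; cat > h.py <<'E'
import numpy as np, cv2
from scipy.spatial.transform import Rotation as R
from plant import get_state, read_camera, ctrl
def grab(n):
    c=read_camera(n); np.save(f'pics/{n}.npy',c,allow_pickle=True); return c
def load(n): return np.load(f'pics/{n}.npy',allow_pickle=True).item()
def ray(c,u,v):
    f=c['frame'].shape[0]/2/np.tan(np.radians(c['vfov'])/2)
    d=np.array([(u-c['cx'])/f,(v-c['cy'])/f,1.]); return np.array(c['origin']),R.from_quat(c['orientation']).apply(d)
def atz(c,u,v,z):
    o,d=ray(c,u,v); return o+d*(z-o[2])/d[2]
def cloud(c):
    f=c['frame'].shape[0]/2/np.tan(np.radians(c['vfov'])/2); z=c['range_z']
    v,u=np.mgrid[:z.shape[0],:z.shape[1]]
    p=np.stack([(u-c['cx'])/f*z,(v-c['cy'])/f*z,z],-1)
    return R.from_quat(c['orientation']).apply(p.reshape(-1,3)).reshape(p.shape)+c['origin']
def proj(c,P):
    f=c['frame'].shape[0]/2/np.tan(np.radians(c['vfov'])/2)
    p=R.from_quat(c['orientation']).inv().apply(np.atleast_2d(P)-c['origin'])
    return p[:,:2]/p[:,2:]*f+[c['cx'],c['cy']]
E
python3 - <<'E'
from h import *
for n in('top','side'):
    c=grab(n); print(n,c['vfov'],c['cx'],c['cy'],c['origin'],c['orientation'],(c['range_z']==0).mean())
    cv2.imwrite(f'pics/{n}0.png',cv2.resize(c['frame'],(800,600)))
print(get_state())
E
```

```text
pics
top 52.76406816190475 247.520463718219 190.12943325399283 [ 0.19118868 -0.07571769  1.64702465] [ 0.71037113 -0.69976194  0.05069427 -0.05600153] 0.004018147786458333
side 57.955866395408016 259.94740325420776 192.3223156356858 [0.30478813 0.76516489 0.94603574] [-0.05847228  0.91533186 -0.39707068  0.03291578] 0.004018147786458333
{'time': 0.1, 'qpos': array([ 1.19200863e+00,  2.87166779e-01,  1.57803408e+00, -2.56785744e-05,
        1.27857863e+00, -1.49963067e-01]), 'dq': array([-0.000983  , -0.00232219, -0.00290472,  0.00116221, -0.00106033,
        0.00038989]), 'joint_efforts': array([ 9.58182827e-04, -4.07294047e+01, -2.93700027e+01, -1.26503519e-04,
        3.38060578e-03,  2.08331682e-05]), 'eef_pos': array([0.15284411, 0.65686077, 0.23002379]), 'tcp_rot': array([ 1.14159107e-01,  9.93461878e-01, -1.05863842e-03, -2.73852819e-04]), 'contact_force': array([ 0.24092694, -0.31259615,  0.32827421]), 'wrist_torque': array([ 0.00799553, -0.02016346,  0.03809147]), 'finger_force': 0.0, 'opening': 1.0027950733842033}
```

View pics/top0.png

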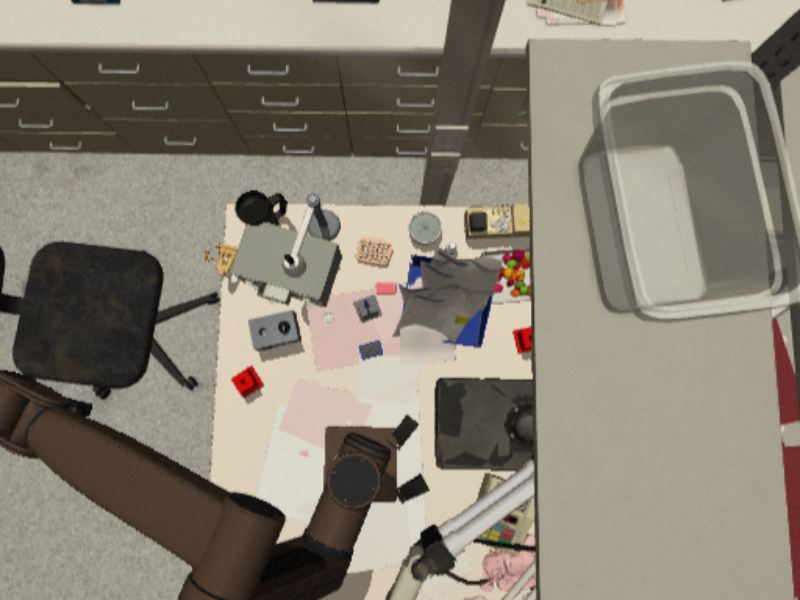

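View pics/side0.png

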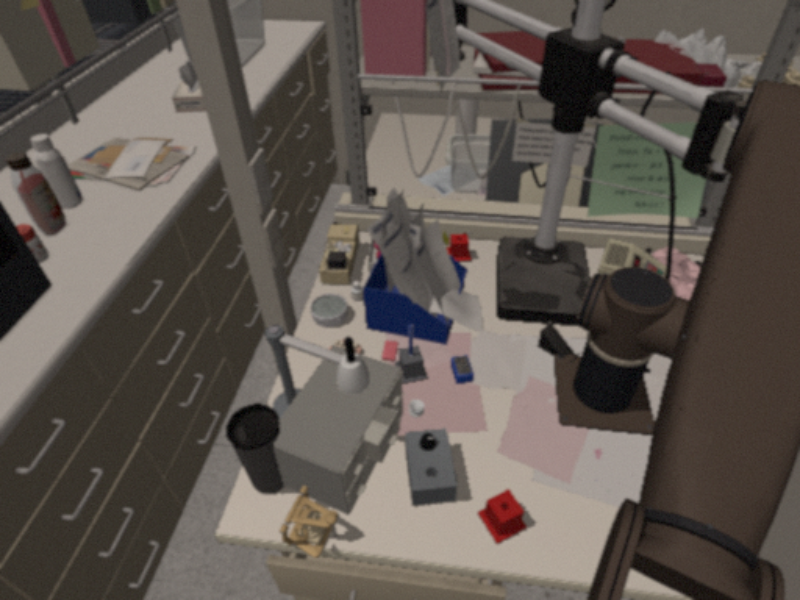

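The top view (800x600) shows the lamp foot at (322,222) and its head at (291,262), both over the grey cabinet. The tray is at (375,251), the control unit at (275,331), the grey stand with the pen at (368,308), the red look-alike stands at (247,381) and (523,340), and the wax at (386,288).

Next I'll enlarge crops of both views to get exact pixels.

```bash
python3 - <<'E'
from h import *
def crop(n,x0,y0,w,h,s,fn):
    c=load(n); im=cv2.resize(c['frame'][y0:y0+h,x0:x0+w],None,fx=s,fy=s,interpolation=cv2.INTER_CUBIC)
    for x in range(x0-x0%-10,x0+w,10): cv2.putText(im,str(x),(int((x-x0+.5)*s),8),0,.3,(255,0,0)); cv2.line(im,(int((x-x0+.5)*s),10),(int((x-x0+.5)*s),16),(255,0,0))
    for y in range(y0-y0%-10,y0+h,10): cv2.putText(im,str(y),(0,int((y-y0+.5)*s)),0,.3,(255,0,0)); cv2.line(im,(18,int((y-y0+.5)*s)),(24,int((y-y0+.5)*s)),(255,0,0))
    cv2.imwrite(fn,im)
crop('top',145,115,130,97,6,'pics/t1.png')
crop('side',160,190,150,112,5,'pics/s1.png')
c=load('top');P=cloud(c)
for (u,v) in [(186,167.5),(206,142),(240,160),(176,212),(235,197),(158,244)]: print(u,v,P[int(v),int(u)].round(4))
c=load('side');P=cloud(c)
for (u,v) in [(223,220),(225,240),(263,214),(263,232),(276,295),(322,330)]: print(u,v,P[int(v),int(u)].round(4))
E
```

```text
186 167.5 [0.4842 0.1627 0.2617]
206 142 [0.6347 0.1164 0.0648]
240 160 [ 0.5707 -0.027   0.0144]
176 212 [0.3371 0.2307 0.0623]
235 197 [ 0.4033 -0.0105  0.0589]
158 244 [0.2058 0.3    0.0546]
223 220 [0.4905 0.1746 0.2791]
225 240 [0.4872 0.1899 0.2165]
263 214 [ 0.4098 -0.0054  0.1229]
263 232 [0.4079 0.0138 0.0556]
276 295 [0.3411 0.2442 0.0593]
322 330 [0.2107 0.328  0.0537]
```

View pics/t1.png

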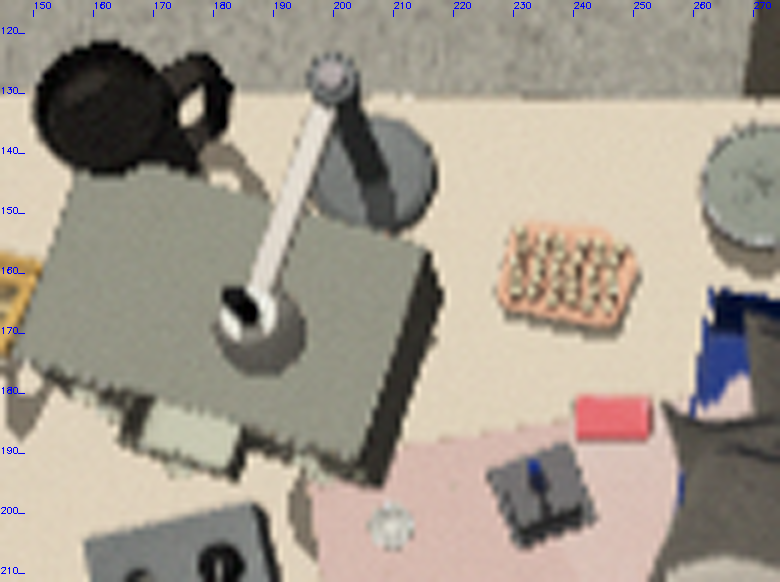

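View pics/s1.png

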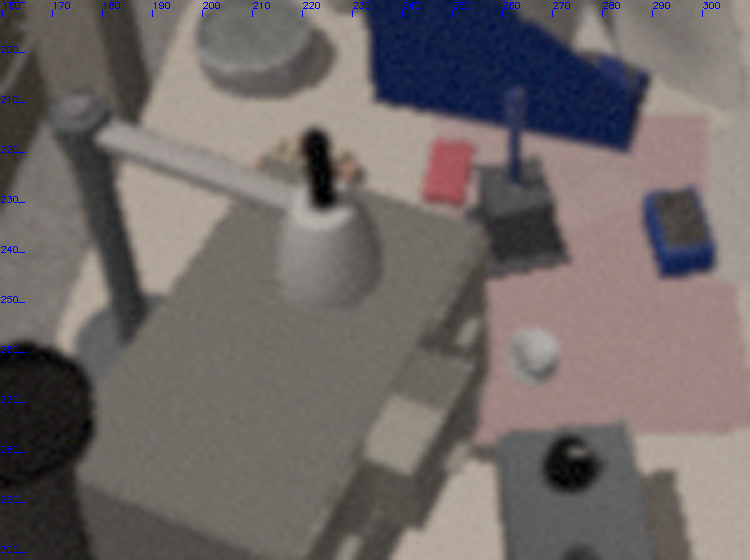

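Crop t1, in original pixels: lamp column top (200,127.5), foot disc centre ≈(207.7,143.6), grip about (184,165), tray centre ≈(239,160.5). The pen's top is at (233.7,192) and it enters the stand at (235.5,198).

Crop s1: grip from (222.9,215.5) down to (224.1,230.5), pen from (262.5,207.1) down to (262.5,225.9). The grey stand holds the pen, which rules out the red ones: they are empty and the task says to leave them alone.

```bash
python3 - <<'E'
from h import *
t=load('top');s=load('side')
def tri(a,b):
    o1,d1=ray(t,*a);o2,d2=ray(s,*b); M=np.stack([d1,-d2],1); k=np.linalg.lstsq(M,o2-o1,rcond=None)[0]
    p,q=o1+k[0]*d1,o2+k[1]*d2; return ((p+q)/2).round(4),np.linalg.norm(p-q).round(4)
print('grip top tri',tri((182.8,163),(222.9,215.7)))
print('pen top tri',tri((233.7,191.8),(262.5,207.3)))
print('col top tri',tri((200,127.3),(174.5,211.5)))
print('foot',atz(t,207.7,143.6,.01), 'colband')
for z in(.22,.23,.24): print(z,atz(t,200,127.4,z)[:2],atz(s,174.5,211.5,z)[:2])
print('grip side',atz(s,222.9,215.9,.285),atz(s,224.1,230.5,.232))
print('pen side',atz(s,262.5,207.3,.149),atz(s,262.5,225.5,.058),'top',atz(t,233.7,191.8,.149),atz(t,235.5,197.8,.058))
Pt,Ps=cloud(t),cloud(s)
# lamp head/grip points
for n,P in(('t',Pt),('s',Ps)):
    m=(abs(P[...,0]-.49)<.06)&(abs(P[...,1]-.18)<.06)
    for lo,hi in((.236,.29),(.178,.225)):
        q=P[m&(P[...,2]>lo)&(P[...,2]<hi)]; 
        if len(q): print(n,lo,len(q),q.min(0).round(3),q.max(0).round(3))
# tops by cv2 minAreaRect in world coords
def rect(n,P,c,r,lo,hi,f=None):
    m=(np.hypot(P[...,0]-c[0],P[...,1]-c[1])<r)&(P[...,2]>lo)&(P[...,2]<hi)
    q=P[m]; R_=cv2.minAreaRect((q[:,:2]*1000).astype(np.float32)); print(n,len(q),R_,np.median(q[:,2]).round(4))
for n,P in(('t',Pt),('s',Ps)):
    rect(n+' tray',P,(.57,-.027),.08,.014,.04)
    rect(n+' stand',P,(.405,0),.04,.05,.066)
    rect(n+' unit',P,(.335,.22),.09,.054,.066)
    rect(n+' knob',P,(.335,.22),.09,.070,.085)
E
```

```text
grip top tri (array([0.4917, 0.1697, 0.2904]), np.float64(0.0018))
pen top tri (array([ 0.4115, -0.0088,  0.1505]), np.float64(0.0001))
col top tri (array([0.6455, 0.1205, 0.2352]), np.float64(0.0029))
foot [0.64291908 0.11536258 0.01      ] colband
0.22 [0.64841698 0.12231416] [0.65438951 0.10651902]
0.23 [0.64521291 0.12092644] [0.6495743  0.11559083]
0.24 [0.64200884 0.11953871] [0.64475909 0.12466264]
grip side [0.49212714 0.16564284 0.285     ] [0.49254688 0.17011643 0.232     ]
pen side [ 0.4118164  -0.01019354  0.149     ] [ 0.41294545 -0.01269013  0.058     ] top [ 0.41169202 -0.00868963  0.149     ] [ 0.40008593 -0.01259737  0.058     ]
t 0.236 27 [0.482 0.159 0.237] [0.501 0.175 0.287]
t 0.178 119 [0.46  0.14  0.179] [0.549 0.198 0.225]
s 0.236 88 [0.486 0.161 0.236] [0.502 0.176 0.286]
s 0.178 307 [0.465 0.151 0.179] [0.549 0.199 0.225]
t tray 239 ((570.4915771484375, -23.017013549804688), (91.24398803710938, 69.81610107421875), 79.77515411376953) 0.0191
t stand 111 ((408.8927917480469, -7.784961700439453), (45.805442810058594, 45.70547103881836), 20.509946823120117) 0.0581
t unit 472 ((342.3245849609375, 238.68838500976562), (81.3484878540039, 121.30733489990234), 13.817261695861816) 0.0598
t knob 43 ((371.5625305175781, 206.04432678222656), (107.03789520263672, 35.40085220336914), 8.10811710357666) 0.0774
s tray 49 ((571.3546142578125, -52.47074508666992), (27.40658950805664, 68.13368225097656), 82.20030212402344) 0.019
s stand 146 ((413.5252990722656, -7.732769012451172), (46.477821350097656, 48.71561813354492), 21.063892364501953) 0.0562
s unit 970 ((346.72467041015625, 237.979736328125), (80.41352081298828, 122.87570190429688), 13.616422653198242) 0.0589
s knob 72 ((385.404541015625, 210.1169891357422), (85.47723388671875, 42.05915832519531), 14.659163475036621) 0.0767
```

The two views agree: grip ≈(0.493,0.168), pivot ≈(0.645,0.117) (0.160 m apart, as stated) and tray ≈(0.570,-0.025), which lies 0.161 m from the pivot. Now I'll move above the grip.

```bash
cat >> h.py <<'E'
def to(x,y,z,turn=0):  # world TCP target -> tool shift mm ; turn = world ccw deg
    s=get_state(); d=R.from_quat(s['tcp_rot']).inv().apply(np.array([x,y,z])-s['eef_pos'])*1000
    return d.round(1), -turn
def st():
    s=get_state(); r=R.from_quat(s['tcp_rot']).as_matrix()
    print('t',round(s['time'],2),'pos',s['eef_pos'].round(4),'ydir',np.degrees(np.arctan2(r[1,1],r[0,1])).round(1),'F',s['contact_force'].round(1),'op',round(s['opening'],3),'ff',round(s['finger_force'],1),'q',s['qpos'].round(2))
E
python3 -m crank '[[[0,0,-50],0,0],[[0,0,-100],0,0],[[-40,-36,-100],0,0],[[-80,-72,-100],0,0],[[-115,-104,-100],0,0],[[-150,-136,-100],0,0],[[-185,-168,-100],0,0],[[-220,-200,-100],0,0],[[-255,-230,-100],0,0],[[-290,-262,-100],0,0]]' 60
python3 -m crank '[[[-40,-36,0],0,0],[[-80,-72,0],0,0],[[-115,-104,0],0,0],[[-140,-128,0],0,0],[[-152,-137,0],0,0],[[-152,-137,0],0,0],[[-152,-137,0],0,0]]'
python3 - <<'E'
from h import *
st(); print(to(.493,.168,.243))
c=grab('side'); x,y=185,170;im=c['frame'][y:y+100,x:x+130]; cv2.imwrite('pics/s2.png',cv2.resize(im,None,fx=5,fy=5))
E
```

```text
time: 1.1
eef_pos: [0.3766, 0.3347, 0.3309]
tcp_rot: [0.114, 0.993, -0.0, -0.0]
contact_force: [0.5, 0.2, 0.2]
opening: 1.001
finger_force: 0.0
time: 1.8
eef_pos: [0.4925, 0.1693, 0.3309]
tcp_rot: [0.114, 0.993, 0.0, -0.001]
contact_force: [-0.4, 0.2, -0.8]
opening: 0.999
finger_force: 0.0
t 1.8 pos [0.4925 0.1693 0.3309] ydir 76.9 F [-0.4  0.2 -0.8] op 0.999 ff 0.0 q [ 0.14 -0.12  1.83  0.    1.43 -1.21]
(array([-0.9, -1.2, 87.9]), 0)
```

View pics/s2.png

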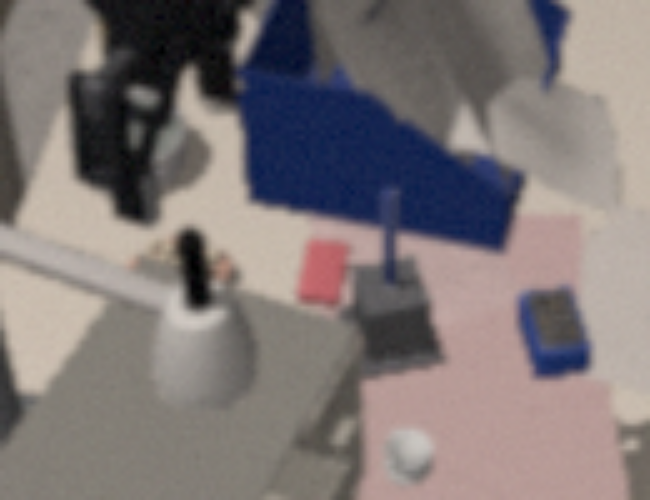

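The side crop shows the open gripper (fingers at ≈(110,140) and (215,60)) straight above the grip at (192,265). That matches the numbers, so I'll go down and close.

```bash
python3 -m crank '[[[-1,-1,25],0,0],[[-1,-1,50],0,0],[[-1,-1,75],0,0],[[-1,-1,86],0,0],[[-1,-1,86],0,150],[[-1,-1,86],0,200],[[-1,-1,86],0,255],[[-1,-1,86],0,255],[[-1,-1,86],0,255],[[-1,-1,86],0,255]]' 40
python3 -m crank '[[[0,0,0],0,255],[[0,0,0],0,255],[[0,0,0],0,255]]'
python3 - <<'E'
from h import *
st(); s=get_state(); p=s['eef_pos']
pv=np.array([.645,.117]); r=p[:2]-pv; print(np.linalg.norm(r))
tr=np.array([.5705,-.024]); a0=np.arctan2(r[1],r[0]); a1=np.arctan2(*(tr-pv)[::-1])%(2*np.pi); print(np.degrees([a0,a1]))
Rm=R.from_quat(s['tcp_rot']).as_matrix()
for k in range(1,16):
    a=a0+(a1-a0)*k/15; q=pv+np.linalg.norm(r)*np.array([np.cos(a),np.sin(a)]); d=Rm.T@np.array([*(q-p[:2]),0])*1000; print(k,d.round(0),q.round(3))
E
```

```text
time: 2.85
eef_pos: [0.4943, 0.1674, 0.2467]
tcp_rot: [0.114, 0.993, 0.0, 0.001]
contact_force: [-1.2, -0.1, 3.8]
opening: 0.179
finger_force: 39.2
time: 3.15
eef_pos: [0.4943, 0.1673, 0.2466]
tcp_rot: [0.114, 0.993, 0.0, 0.001]
contact_force: [-1.4, -0.5, 6.8]
opening: 0.176
finger_force: 39.5
t 3.15 pos [0.4943 0.1673 0.2466] ydir 76.9 F [-1.4 -0.5  6.8] op 0.176 ff 39.5 q [ 0.13 -0.07  1.93 -0.    1.27 -1.21]
0.15886471496819204
[161.52626569 242.14942479]
1 [  1. -15.  -0.] [0.49  0.153]
2 [ -0. -30.  -0.] [0.488 0.138]
3 [ -2. -45.  -0.] [0.486 0.124]
4 [ -6. -59.  -0.] [0.486 0.109]
5 [-10. -73.  -0.] [0.488 0.094]
6 [-16. -87.  -0.] [0.491 0.079]
7 [ -24. -100.   -0.] [0.495 0.065]
8 [ -32. -112.   -0.] [0.5   0.051]
9 [ -42. -123.    0.] [0.507 0.038]
10 [ -53. -134.    0.] [0.515 0.025]
11 [ -64. -143.    0.] [0.524 0.014]
12 [ -77. -151.    0.] [0.535 0.003]
13 [ -90. -158.    0.] [ 0.546 -0.007]
14 [-104. -164.    0.] [ 0.558 -0.016]
15 [-118. -168.    0.] [ 0.571 -0.023]
```

```bash
python3 -m crank '[[[1,-8,0],-2,255],[[1,-15,0],-3,255],[[0,-30,0],-6,255],[[-2,-45,0],-9,255],[[-6,-59,0],-12,255],[[-10,-73,0],-15,255],[[-16,-87,0],-18,255],[[-20,-94,0],-20,255],[[-24,-100,0],-21,255],[[-24,-100,0],-21,255]]' 40
python3 - <<'E'
from h import *
st(); s=get_state(); p=s['eef_pos']
pv=np.array([.645,.117]); r=p[:2]-pv; print(np.linalg.norm(r))
tr=np.array([.5705,-.024]); a0=np.arctan2(r[1],r[0]); a1=np.arctan2(*(tr-pv)[::-1])%(2*np.pi); a0%=2*np.pi;print(np.degrees([a0,a1]))
Rm=R.from_quat(s['tcp_rot']).as_matrix()
for k in range(1,9):
    a=a0+(a1-a0)*k/8; q=pv+.160*np.array([np.cos(a),np.sin(a)]); d=Rm.T@np.array([*(q-p[:2]),0])*1000; print(k,d.round(0),q.round(3))
E
```

```text
time: 4.15
eef_pos: [0.4951, 0.0644, 0.2465]
tcp_rot: [-0.069, 0.998, 0.0, 0.001]
contact_force: [-0.4, 0.2, 4.8]
opening: 0.171
finger_force: 41.2
t 4.15 pos [0.4951 0.0644 0.2465] ydir 98.0 F [-0.4  0.2  4.8] op 0.171 ff 41.2 q [-0.07 -0.12  1.98  0.    1.28 -1.78]
0.1588133150659976
[199.32901567 242.14942479]
1 [ -2. -15.  -0.] [0.5  0.05]
2 [ -7. -29.  -0.] [0.506 0.037]
3 [-14. -42.   0.] [0.515 0.024]
4 [-21. -55.   0.] [0.524 0.013]
5 [-30. -67.   0.] [0.534 0.002]
6 [-40. -79.   0.] [ 0.545 -0.008]
7 [-50. -89.   0.] [ 0.557 -0.017]
8 [-62. -98.   0.] [ 0.57  -0.024]
```

```bash
python3 -m crank '[[[-1,-8,0],-2,255],[[-2,-15,0],-4,255],[[-7,-29,0],-7,255],[[-14,-42,0],-10,255],[[-21,-55,0],-13,255],[[-30,-67,0],-16,255],[[-40,-79,0],-18,255],[[-50,-89,0],-20,255],[[-57,-94,0],-20,255],[[-62,-98,0],-20,255]]' 40
python3 -m crank '[[[0,0,0],0,255],[[0,0,0],0,255],[[0,0,0],0,0],[[0,0,0],0,0],[[0,0,0],0,0],[[0,0,0],0,0],[[0,0,0],0,0],[[0,0,-30],0,0],[[0,0,-60],0,0],[[0,0,-90],0,0]]'
python3 - <<'E'
from h import *
st(); print(to(.411,-.009,.33))
E
```

```text
time: 5.15
eef_pos: [0.5694, -0.0235, 0.2465]
tcp_rot: [-0.242, 0.97, 0.001, -0.0]
contact_force: [-3.1, 3.2, 6.8]
opening: 0.173
finger_force: 39.8
time: 6.15
eef_pos: [0.5691, -0.024, 0.336]
tcp_rot: [-0.241, 0.971, 0.0, -0.0]
contact_force: [1.4, 1.0, -0.2]
opening: 0.995
finger_force: 0.0
t 6.15 pos [ 0.5691 -0.024   0.336 ] ydir 117.9 F [ 1.4  1.  -0.2] op 0.995 ff 0.0 q [-0.22 -0.01  1.71 -0.    1.44 -2.28]
(array([132.7,  87.2,   6.2]), 0)
```

Now I'll go above the pen with the yaw aligned to the stand (tool y at 111°), then check lamp and pen in both views.

```bash
python3 -m crank '[[[30,20,0],2,0],[[60,40,0],4,0],[[90,60,0],7,0],[[115,76,0],7,0],[[133,87,6],7,0],[[133,87,6],7,0],[[133,87,6],7,0]]'
python3 - <<'E'
from h import *
st()
c=grab('top');P=cloud(c)
cv2.imwrite('pics/t3.png',cv2.resize(c['frame'][130:230,190:290],None,fx=6,fy=6,interpolation=cv2.INTER_CUBIC))
s=grab('side');cv2.imwrite('pics/s3.png',cv2.resize(s['frame'][170:270,200:320],None,fx=6,fy=6,interpolation=cv2.INTER_CUBIC))
for n,P in(('t',P),('s',cloud(s))):
    q=P[(P[...,2]>.236)&(P[...,2]<.29)&(np.hypot(P[...,0]-.57,P[...,1]+.024)<.025)]; print(n,len(q),q.min(0).round(3) if len(q) else 0,q.max(0).round(3) if len(q) else 0)
    q=P[(P[...,2]>.064)&(P[...,2]<.152)&(np.hypot(P[...,0]-.411,P[...,1]+.009)<.02)]; print('pen',n,len(q),q.mean(0).round(4) if len(q) else 0)
E
```

```text
time: 6.85
eef_pos: [0.4113, -0.0094, 0.3296]
tcp_rot: [-0.181, 0.983, -0.0, 0.001]
contact_force: [0.2, 0.0, -0.8]
opening: 1.002
finger_force: 0.0
t 6.85 pos [ 0.4113 -0.0094  0.3296] ydir 110.9 F [ 0.2  0.  -0.8] op 1.002 ff 0.0 q [-0.27 -0.39  2.05  0.    1.48 -2.21]
t 30 [ 0.553 -0.037  0.236] [ 0.576 -0.014  0.29 ]
pen t 3 [ 0.4098 -0.0068  0.1378]
s 69 [ 0.565 -0.025  0.236] [ 0.58  -0.011  0.286]
pen s 55 [ 0.4134 -0.006   0.1087]
```

View pics/s3.png

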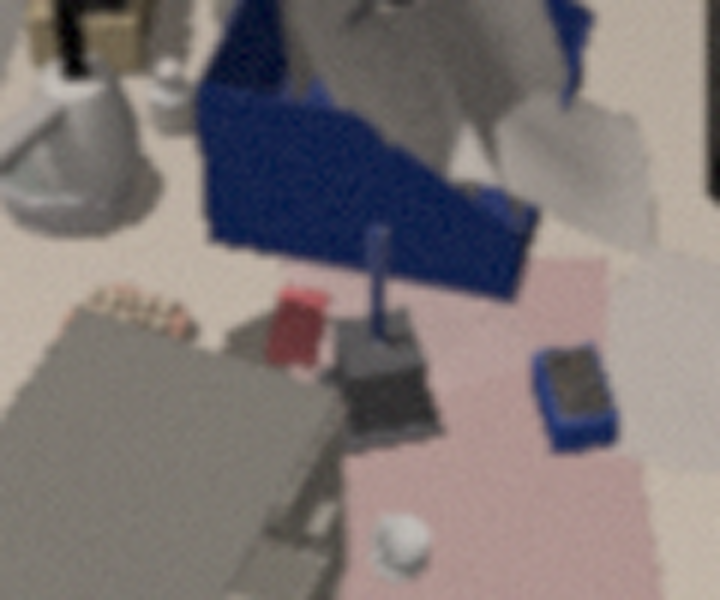

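View pics/t3.png

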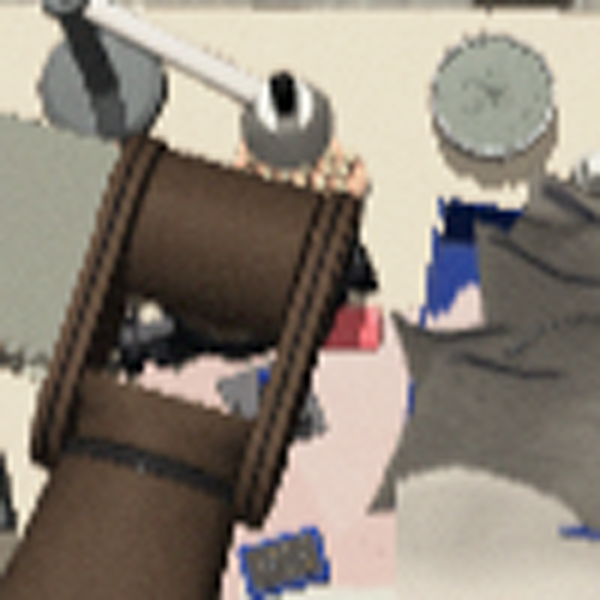

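The lamp head now stands over the tray: t3 shows the grip at (285,95) with crowns peeking out from under the head, and s3 shows the pen upright and untouched at (378,230)-(378,335). Next I'll descend on the pen.

```bash
python3 -m crank '[[[0,0,30],0,0],[[0,0,60],0,0],[[0,0,90],0,0],[[0,0,120],0,0],[[0,0,150],0,0],[[0,0,175],0,0],[[0,0,175],0,0]]'
python3 - <<'E'
from h import *
st()
print(to(.4115,-.009,.096))
s=grab('side')
cv2.imwrite('pics/s4.png',cv2.resize(s['frame'][170:270,200:320],None,fx=6,fy=6,interpolation=cv2.INTER_CUBIC))
E
```

```text
time: 7.65
eef_pos: [0.409, -0.0088, 0.1505]
tcp_rot: [-0.181, 0.983, 0.002, -0.004]
contact_force: [-0.4, 0.1, 0.5]
opening: 0.999
finger_force: 0.0
t 7.65 pos [ 0.409  -0.0088  0.1505] ydir 110.9 F [-0.4  0.1  0.5] op 0.999 ff 0.0 q [-0.27 -0.24  2.27 -0.    1.12 -2.21]
(array([-2.6, -1.4, 54.4]), 0)
```

View pics/s4.png

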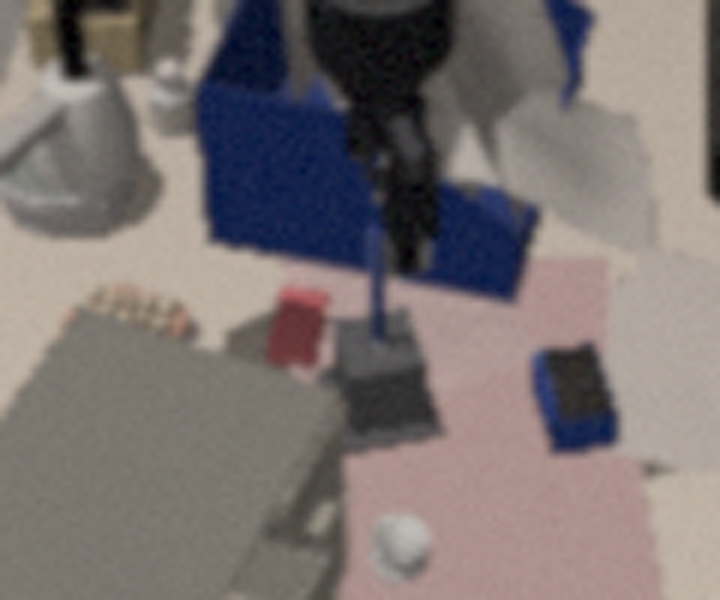

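The near finger at (410,250) is beside the pen at (378,230), with the offset expected from the yaw. Next I'll lower the last 54 mm and close gently.

```bash
python3 -m crank '[[[-2.6,-1.4,20],0,0],[[-2.6,-1.4,40],0,0],[[-2.6,-1.4,54],0,0],[[-2.6,-1.4,54],0,0],[[-2.6,-1.4,54],0,0]]'
python3 - <<'E'
from h import *
st()
E
```

```text
time: 8.2
eef_pos: [0.4155, -0.0101, 0.102]
tcp_rot: [-0.181, 0.983, -0.001, 0.001]
contact_force: [0.7, 0.0, 0.6]
opening: 0.996
finger_force: 0.0
t 8.2 pos [ 0.4155 -0.0101  0.102 ] ydir 110.9 F [0.7 0.  0.6] op 0.996 ff 0.0 q [-0.27 -0.15  2.3  -0.    1.   -2.21]
```

```bash
python3 -m crank '[[[0,0,0],0,150],[[0,0,0],0,210],[[0,0,0],0,255],[[0,0,0],0,255],[[0,0,0],0,255],[[0,0,0],0,255],[[0,0,0],0,255],[[0,0,0],0,255]]' 40
python3 - <<'E'
from h import *
st()
E
```

```text
time: 9.0
eef_pos: [0.4142, -0.0098, 0.1005]
tcp_rot: [-0.181, 0.983, -0.0, 0.0]
contact_force: [-0.2, -0.4, 1.7]
opening: 0.091
finger_force: 39.8
t 9.0 pos [ 0.4142 -0.0098  0.1005] ydir 110.9 F [-0.2 -0.4  1.7] op 0.091 ff 39.8 q [-0.27 -0.15  2.3  -0.    1.   -2.21]
```

Gripped at 7.7 mm width. Lifting straight up.

```bash
python3 -m crank '[[[0,0,-10],0,255],[[0,0,-25],0,255],[[0,0,-45],0,255],[[0,0,-70],0,255],[[0,0,-100],0,255],[[0,0,-130],0,255],[[0,0,-160],0,255],[[0,0,-185],0,255],[[0,0,-200],0,255],[[0,0,-200],0,255]]'
python3 - <<'E'
from h import *
st()
c=grab('top');P=cloud(c); s=grab('side');Q=cloud(s)
cv2.imwrite('pics/t5.png',cv2.resize(c['frame'][195:235,150:205],None,fx=10,fy=10,interpolation=cv2.INTER_CUBIC))
# opening: dark circle in top view
cv2.imwrite('pics/s5.png',cv2.resize(s['frame'][150:310,200:310],None,fx=5,fy=3.7,interpolation=cv2.INTER_CUBIC))
a=cv2.resize(c['frame'][195:235,150:205],(550,400),interpolation=cv2.INTER_CUBIC);b=cv2.resize(s['frame'][270:325,245:305],(600,550),interpolation=cv2.INTER_CUBIC)
d=cv2.resize(s['frame'][150:250,215:295],(480,600),interpolation=cv2.INTER_CUBIC)
m=np.zeros((600,800,3),np.uint8); m[:300,:400]=cv2.resize(a,(400,290))[0:1].repeat(300,0)*0; m[:290,:400]=cv2.resize(a,(400,290)); m[295:600,:330]=cv2.resize(b,(330,305)); m[:600,400:800]=cv2.resize(d,(400,600)); cv2.imwrite('pics/m5.png',m)
E
```

```text
time: 10.0
eef_pos: [0.415, -0.01, 0.303]
tcp_rot: [-0.181, 0.983, -0.001, 0.002]
contact_force: [0.5, 0.4, -0.1]
opening: 0.094
finger_force: 39.6
t 10.0 pos [ 0.415 -0.01   0.303] ydir 110.9 F [ 0.5  0.4 -0.1] op 0.094 ff 39.6 q [-0.27 -0.38  2.09 -0.    1.43 -2.21]
```

View pics/m5.png

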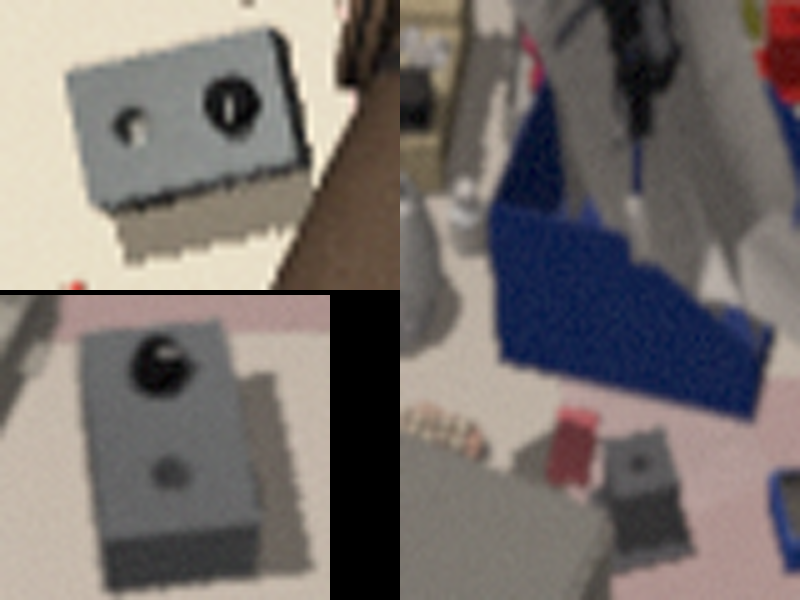

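The pen is out of the stand and upright in the fingers: m5 right, (637,135) down to its pale tip around (640,250). The opening is at (131,125) in the top crop and (170,472) in the side crop.

```bash
python3 - <<'E'
from h import *
t=load('top');s=load('side')
print('open',atz(t,167.5,211.7,.06),atz(s,275.4,301.4,.06))
print('knob',atz(t,149.5+233/7.27,194.5+103/7.25,.078),atz(s,244.5+160/5.5,269.5+70/5.545,.078))
for n in 'ts':
    P=cloud(t if n=='t' else s); m=(np.hypot(P[...,0]-.342,P[...,1]-.238)<.085)&(P[...,2]>.055)&(P[...,2]<.066); q=P[m]
    (cx,cy),(w,h),a=cv2.minAreaRect((q[:,:2]*1000).astype(np.float32)); print(n,cx,cy,w,h,a)
    if w>h:a-=90
    a=np.radians(a); print(' opening',np.array([cx,cy])+28*np.array([-np.sin(a),np.cos(a)]))
for z in(.2165,.30): print(z,proj(s,[.4126,-.0092,z]))
P=cloud(s); q=P[(P[...,2]>.2)&(P[...,2]<.29)&(np.hypot(P[...,0]-.413,P[...,1]+.009)<.03)]; print(len(q),q.min(0),q[q[:,2]<.27].mean(0))
print(to(.337,.266,.303))
E
```

```text
open [0.33799746 0.26619795 0.06      ] [0.3407608  0.26468588 0.06      ]
knob [0.34941383 0.20557028 0.078     ] [0.35129612 0.2151656  0.078     ]
t 342.45770263671875 238.75128173828125 80.72875213623047 121.12385559082031 13.986833572387695
 opening [335.69013294 265.92111796]
s 346.8056335449219 238.04644775390625 80.41976928710938 122.07279968261719 13.537429809570312
 opening [340.2513785  265.26852961]
0.2165 [[262.01431704 192.15969388]]
0.3 [[261.73540394 171.25383634]]
49 [ 0.40931068 -0.01095297  0.21584849] [ 0.41296381 -0.00638872  0.24145978]
(array([-26.7, 284.8,  -3.4]), 0)
```

The opening is at ≈(0.3385,0.2655) (views differ by 4 mm, so I'll take the shift within the side view). I'm carrying the pen over by a slight detour that stays inside the arm's reach.

```bash
python3 -m crank '[[[-10,20,0],0,255],[[-25,48,0],0,255],[[-38,75,0],0,255],[[-51,100,0],0,255],[[-64,125,0],0,255],[[-60,152,0],0,255],[[-55,179,0],0,255],[[-50,206,0],0,255],[[-44,230,0],0,255],[[-38,252,0],0,255]]'
python3 -m crank '[[[4,18,0],0,255],[[7,31,0],0,255],[[7,31,20],0,255],[[7,31,50],0,255],[[7,31,80],0,255],[[7,31,100],0,255],[[7,31,100],0,255],[[7,31,100],0,255]]'
python3 - <<'E'
from h import *
st()
s=grab('side');P=cloud(s);p=get_state()['eef_pos']
x,y=235,240
cv2.imwrite('pics/s6.png',cv2.resize(s['frame'][y:y+80,x:x+80],(600,600),interpolation=cv2.INTER_CUBIC))
t=grab('top');cv2.imwrite('pics/t6.png',cv2.resize(t['frame'][185:235,140:206],(792,600),interpolation=cv2.INTER_CUBIC))
for n,P in (('s',P),('t',cloud(t))):
    m=(P[...,2]>p[2]-.085)&(P[...,2]<p[2]-.01)&(np.hypot(P[...,0]-p[0],P[...,1]-p[1])<.03)
    q=P[m]; print(n,len(q))
    for lo in np.arange(p[2]-.09,p[2],.015):
        k=q[(q[:,2]>lo)&(q[:,2]<lo+.015)]
        if len(k): print(lo.round(3),len(k),k.mean(0).round(4),k.min(0).round(4))
E
```

```text
time: 11.1
eef_pos: [0.358, 0.2398, 0.2978]
tcp_rot: [-0.181, 0.983, -0.0, -0.002]
contact_force: [0.8, 0.3, -0.2]
opening: 0.089
finger_force: 39.6
time: 11.9
eef_pos: [0.3414, 0.2654, 0.1992]
tcp_rot: [-0.181, 0.983, -0.0, -0.001]
contact_force: [0.0, -0.4, 0.4]
opening: 0.094
finger_force: 39.6
t 11.9 pos [0.3414 0.2654 0.1992] ydir 110.9 F [ 0.  -0.4  0.4] op 0.094 ff 39.6 q [ 0.43 -0.24  2.18  0.    1.21 -1.51]
s 52
0.111 8 [0.3411 0.2686 0.1206] [0.3371 0.2668 0.1168]
0.126 13 [0.3414 0.2683 0.133 ] [0.3374 0.2661 0.1282]
0.141 11 [0.3414 0.2689 0.1485] [0.3376 0.2656 0.1436]
0.156 10 [0.3405 0.269  0.1624] [0.3379 0.2671 0.1562]
0.171 10 [0.341  0.2696 0.1785] [0.3382 0.2682 0.1707]
t 0
```

View pics/s6.png

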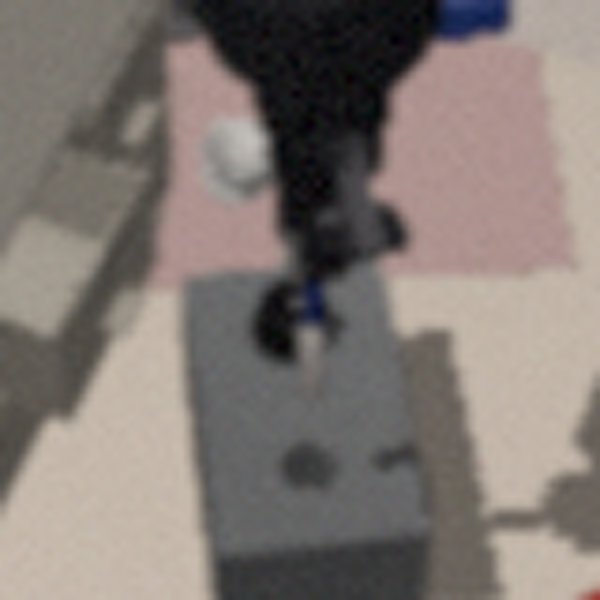

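The s6 picture shows the pen tip at (312,395) in line above the opening at (307,465), and the depth cloud puts both at (0.341,0.265) in the same camera. Lowering into the hole.

```bash
python3 -m crank '[[[0,0,20],0,255],[[0,0,35],0,255],[[0,0,45],0,255],[[0,0,52],0,255],[[0,0,58],0,255],[[0,0,64],0,255],[[0,0,70],0,255],[[0,0,75],0,255],[[0,0,75],0,255]]'
python3 - <<'E'
from h import *
st(); import numpy as np; print(get_state()['wrist_torque'].round(2))
E
```

```text
time: 12.9
eef_pos: [0.3416, 0.2655, 0.1245]
tcp_rot: [-0.181, 0.983, -0.0, -0.001]
contact_force: [-0.1, -0.3, -0.5]
opening: 0.091
finger_force: 39.7
t 12.9 pos [0.3416 0.2655 0.1245] ydir 110.9 F [-0.1 -0.3 -0.5] op 0.091 ff 39.7 q [ 0.43 -0.14  2.24  0.    1.05 -1.51]
[ 0.03  0.06 -0.03]
```

No side contact: the end is now at ≈0.038, inside the hole. Next, small steps.

```bash
python3 -m crank '[[[0,0,2],0,255],[[0,0,4],0,255],[[0,0,6],0,255],[[0,0,7],0,255],[[0,0,8],0,255],[[0,0,8],0,255],[[0,0,8],0,255]]'
python3 -m crank '[[[0,0,1],0,255],[[0,0,2],0,255],[[0,0,2],0,255],[[0,0,2],0,255]]'
```

```text
time: 13.6
eef_pos: [0.3422, 0.2658, 0.1176]
tcp_rot: [-0.181, 0.983, 0.0, 0.0]
contact_force: [-1.0, -0.7, 1.8]
opening: 0.089
finger_force: 39.8
time: 14.0
eef_pos: [0.3422, 0.2657, 0.1155]
tcp_rot: [-0.181, 0.983, 0.0, 0.0]
contact_force: [-0.3, 0.0, 3.3]
opening: 0.09
finger_force: 39.9
```

```bash
python3 -m crank '[[[0,0,1],0,255],[[0,0,2],0,255],[[0,0,2],0,255],[[0,0,2],0,255]]'
python3 -m crank '[[[0,0,1],0,255],[[0,0,1],0,255],[[0,0,1],0,255],[[0,0,1],0,255]]'
python3 -m crank '[[[0,0,1],0,255],[[0,0,1],0,255],[[0,0,1],0,255],[[0,0,1],0,255]]'
```

```text
time: 14.4
eef_pos: [0.3422, 0.2658, 0.1135]
tcp_rot: [-0.181, 0.983, 0.0, 0.0]
contact_force: [-0.5, 0.1, 3.9]
opening: 0.09
finger_force: 40.0
time: 14.8
eef_pos: [0.3422, 0.2657, 0.1124]
tcp_rot: [-0.181, 0.983, 0.0, 0.0]
contact_force: [-1.1, -0.8, 4.5]
opening: 0.093
finger_force: 40.1
time: 15.2
eef_pos: [0.3422, 0.2658, 0.1116]
tcp_rot: [-0.181, 0.983, 0.0, 0.0]
contact_force: [-0.2, -0.5, 5.5]
opening: 0.092
finger_force: 40.2
```

```bash
python3 -m crank '[[[0,0,1],0,255],[[0,0,1],0,255],[[0,0,1],0,255],[[0,0,1],0,255]]'
python3 -m crank '[[[0,0,0.5],0,255],[[0,0,0.5],0,255],[[0,0,0.5],0,255],[[0,0,0.5],0,255]]'
python3 - <<'E'
from h import *
for i in range(3): s=grab('side'); print(get_state()['contact_force'].round(2))
P=cloud(s); q=P[(P[...,2]>.236)&(P[...,2]<.29)&(np.hypot(P[...,0]-.57,P[...,1]+.024)<.025)]; print(len(q),q.min(0),q.max(0))
cv2.imwrite('pics/s7.png',cv2.resize(s['frame'][170:320,180:320],(700,600),interpolation=cv2.INTER_CUBIC))
E
```

```text
time: 15.6
eef_pos: [0.3423, 0.2658, 0.1107]
tcp_rot: [-0.181, 0.983, 0.0, 0.0]
contact_force: [-0.1, -0.8, 5.3]
opening: 0.095
finger_force: 40.3
time: 16.0
eef_pos: [0.3423, 0.2658, 0.1104]
tcp_rot: [-0.181, 0.983, 0.0, 0.0]
contact_force: [-0.8, -0.6, 7.7]
opening: 0.09
finger_force: 40.7
[-1.31 -1.04  8.22]
[-1.48 -0.54  8.16]
[-0.87 -0.53  6.3 ]
71 [ 0.56453788 -0.0270001   0.23711436] [ 0.57959152 -0.01101932  0.28576917]
```

View pics/s7.png

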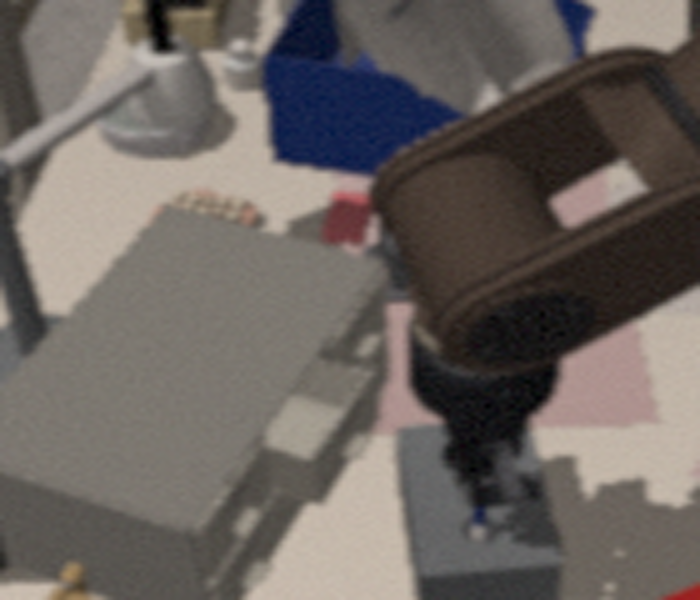

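The pen stands in the opening at (480,525) with about 7.5 N on it. The push rose sharply over the last half millimetre, so the button is at its stop. The lamp is still over the tray, so I'm handing in.

```bash
python3 -c "
from plant import ctrl; print(ctrl.sign_off())"
```

```text
the job is handed in; nothing more can be done
None
```

I handed the job in at about 16 s, but the sign-off gave no verdict: the lamp head is centred over the tray to within a few mm, and the gripper is still holding the pen upright in the opening, pressing the button at about 7.5 N, which by the force readings is at its stop.

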